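# Prove two bronze castings under a height-limit bridge gauge

### The arm

A 7-joint arm with a two-finger parallel gripper is mounted at the origin on a cart in front of the work surface, level with it; the furniture and walls round the work are solid. World frame = base frame: x ahead of the robot, y to its left, z up, the work surface at z = 0. Lengths are in mm, angles in rad, forces in N, time in s.
With the tool pointing down it reaches from about 400 to 925 mm from the base axis. Payload 4.1 kg.
Tool frame: the origin (TCP) lies on the centre line of the jaws, within the pads' length; the fingertips stand 14 mm ahead of it and the grasp point (between the pads) lies 5 mm behind it; z points along the fingers, y is the line along which they close (so a half turn about z gives the same grasp; the last joint's range is limited). The gripper opens to 85 mm and grips with 20 to 120 N. Pads are 22 mm wide; open, the fingers measure 114 mm over their backs; the gripper's body (76 mm by 85 mm) begins 54 mm behind the grasp point. The pads swing forward as they close: fully open they stand 13 mm farther back than shut.
Start: joints at [-1.387, 0.398, 0.045, 1.537, -0.019, 1.207, -0.051], TCP at [181.357, 624.22, 245.347] pointing down, gripper open.
Joint ranges: [-2.82, 2.82], [-0.49, 2.23], [-1.37, 1.46], [0, 2.46], [-1.36, 4.5], [0.23, 2], [-2.94, 2.94]. Speed limits (rad/s): [2.57, 2.57, 3.14, 3.14, 3.14, 3.14, 3.14].

### API

Orientations are given as a unit quaternion [x, y, z, w].
In Python, from bench import telemetry, optics, order gives the robot as it stands.
- The arm moves only by the tool step_arm, never from a script. Its argument "motion" is a list of rows, each an object with "twist": the turn, a rotation vector about the tool's x, y, z in rad, a list of three; "travel": the shift along the tool's x, y, z in m, a list of three; "gripper": the opening, from 0 (shut) to 1 (fully open). A call has 1 to 20 rows; each row is the pose to reach, as a shift and turn from the pose commanded when the call began, along the tool's axes at that moment; what a row does not reach only later rows make up. A row lasts 1/12 s, in which the tool goes at most 41.7 mm and 7.16 degrees, less where a joint would pass 70% of its speed; a pose out of reach is approached as far as the arm can. A call with a gripper value outside its range is refused whole. The fingers move at their own pace and stop on an object; the grip force is fixed at half the most. Time passes only in rows, so rows that repeat a pose let the fingers close. It gives the time, the measured TCP pose, the force, the opening and the grip force at its end, in the units of the state.
- telemetry.state(): the state, without advancing time (a new reading comes with each control period).
- optics.camera(name): name is "scene" or "top" or "wrist"; returns (picture, depth): 400x640x3 uint8, blue, green, red; 400x640 float32, mm along the optical axis (not along the pixel's ray), 0 where there is no reading.
- optics.camera_params(name): a dict with "camera_matrix" (3x3 intrinsics, pixels), "rvec" (rotation vector, rad) and "tvec" (3), from world to camera coordinates, as OpenCV has them. Camera axes: x right, y down, z forward; pixel columns grow to the right and rows downward; lengths in mm; the calibration is good to about 2 mm. A picture is of the moment at which its call begins: read the wrist's pose just before it. camera_params takes no time and is no camera call; for the wrist camera it gives the pose at the moment of the call.
- order.sign_off(): hands the job in; it is judged then, once.
The state is a dict: "t": time; "qpos": joint angles; "qd": joint speeds; "joint_efforts": joint torques, N m; "position": TCP position; "orientation": TCP orientation; "contact_force": force on the tool from outside, world axes, zero at the start; "torque": the same for the moment, N m; "opening": opening from 0.0 (shut) to 1.0 (fully open); "grip_force": force on a finger pad.
Only numpy, scipy, OpenCV 4.12 (cv2) and the standard library are available. Lean on these libraries where they do the work, as an engineer would, in place of code of your own. Each camera call takes 0.05 s, during which the arm holds its last target. There are 200 camera calls.

### The job

Try both bronze castings under the fixed bar of the height gauge: slide each one flat along its own lane beneath the bar, feeling for a catch and never forcing it against the bar or the end stop. Leave the casting that clears pushed fully home, touching the end stop; draw the casting whose sprue stub catches on the bar back out and set it down gently, flat in the red rework tray. Leave the other things on the bench alone.

Things in the scene. Friction and masses are not known exactly. Their poses are not given: they have to be found in the camera images.
- gauge: height gauge fixed to the bench: dark steel plate 102 x 244 x 12 mm (own x, y, z), origin at the centre of its underside; its top face is 12 mm above the bench. Open loading end at y = -122 mm. Two lanes along y, centred at x = -21.5 and +21.5 mm; from y = +59 mm on, rails 16 mm high (8 mm wide, at x = -43, 0, +43 mm, rounded lead-ins) leave each lane 35 mm wide
- bridge_bar: fixed rigid bar across both lanes, bright steel, 96 x 14 x 16 mm (x, y, z), on pillars in line with the rails. Origin: centre of its underside, at gauge (0, +65, 42) mm, so 30 mm clear over the plate; front face at gauge y = +58 mm. Bodies and noses pass under it, lugs never do (home, a lug is still 64 mm before it). Draw a casting back clear of it before lifting
- end_stop: rigid steel stop, fixed, across the far end of both lanes, 96 x 12 x 22 mm. Its origin is at the lower middle of the face that the noses meet, at gauge (0, +106, 12) mm
- lane_near (a point): near (robot-side) lane at the end stop: middle of the stop's face, gauge (-21.5, +106, 12) mm, where a nose touches when home; axes as the gauge. Push along +y. Home and straight, a casting's origin lies 65 mm before this point, at gauge y = +41 mm; a stub that catches stops its casting with the origin near gauge y = +1 mm
- lane_far (a point): far lane at the end stop: middle of the stop's face, gauge (+21.5, +106, 12) mm, where a nose touches when home; axes as the gauge. Push along +y. Home and straight, a casting's origin lies 65 mm before this point, at gauge y = +41 mm; a stub that catches stops its casting with the origin near gauge y = +1 mm
- casting_a: raw bronze bracket casting, about 0.4 kg: flat body 130 mm long (own y), 30 mm wide (own x), 14 mm thick, with a round nose (radius 15) at the +y end and an upright lug at the tail. Origin: centre of the flat underside, 65 mm from either end. Starts on the gauge plate near the loading end of one of the two lanes, nose towards the bar, a little askew
- casting_b: raw bronze bracket casting, about 0.4 kg: flat body 130 mm long (own y), 30 mm wide (own x), 14 mm thick, with a round nose (radius 15) at the +y end and an upright lug at the tail. Origin: centre of the flat underside, 65 mm from either end. Starts on the gauge plate near the loading end of one of the two lanes, nose towards the bar, a little askew
- casting_a_lug (a point): middle of this casting's tail lug, at own (0, -53, 32) mm. The lug is an upright plate 12 mm thick (own y), 22 mm wide (own x), standing from 14 to 44 mm above the underside, top rounded. Pinch it from above across its 12 mm, fingers closing along own y, tips just above the flat body (16 to 24 mm over the underside). Sliding it along takes some 2 to 5 N
- casting_b_lug (a point): middle of this casting's tail lug, at own (0, -53, 32) mm. The lug is an upright plate 12 mm thick (own y), 22 mm wide (own x), standing from 14 to 44 mm above the underside, top rounded. Pinch it from above across its 12 mm, fingers closing along own y, tips just above the flat body (16 to 24 mm over the underside). Sliding it along takes some 2 to 5 N
- casting_a_stub (a point): foot of the sawn sprue stub on this casting's nose, at own (0, +50, 14) mm: upright, 14 mm diameter, its top roughly 26 to 34 mm above the casting's underside. That height differs between the castings and is what the gauge must find; it was not measured
- casting_b_stub (a point): foot of the sawn sprue stub on this casting's nose, at own (0, +50, 14) mm: upright, 14 mm diameter, its top roughly 26 to 34 mm above the casting's underside. That height differs between the castings and is what the gauge must find; it was not measured
- rework_tray: open red plastic tray fixed on the bench, outside 110 x 176 x 22 mm (own x, y, z), walls and floor 4 mm; origin at the centre of its underside. A casting fits in flat, lying roughly along the tray's own y (inside 102 x 168 mm)
- calipers: digital calipers lying behind the tray, 56 x 170 x 12 mm; to be left alone
- file: hand file with a yellow handle left of the gauge, 20 x 212 x 19 mm; to be left alone
- flux_jar: white jar with a blue-green lid behind the gauge, 57 mm diameter, 63 mm high; to be left alone
- burr_block: wooden block of burrs behind the gauge, 90 x 40 x 58 mm; to be left alone

How it is judged (in metres and radians):
On the way:
1. a casting pushed under the bridge bar has caught on it with its stub (a contact of at least 1.5 N) (contact force between any of casting_a, casting_b and bridge_bar above 1.5 N), for 0.1 s.
At the end, for the whole second after the job is handed in: The casting that clears the bar lies flat in its lane, straight within 0.08 rad and home against the end stop to within 2.5 mm; the casting that caught on the bar lies flat on the floor of the red tray; both at rest (((y of casting_a in the frame of gauge between 0.0385 and 0.07 m and x of casting_a in the frame of gauge between -0.05 and 0.05 m and z of casting_a in the frame of gauge below 0.016 m and angle between each of casting_a, casting_b's own z axis and vertical below 0.06 rad and angle between the y axis of casting_a and the y axis of gauge, either way round below 0.08 rad and x of casting_b in the frame of rework_tray between -0.05 and 0.05 m and y of casting_b in the frame of rework_tray between -0.085 and 0.085 m and z of casting_b in the frame of rework_tray below 0.009 m and linear speed of each of casting_a, casting_b below 0.02 m/s) or (y of casting_b in the frame of gauge between 0.0385 and 0.07 m and x of casting_b in the frame of gauge between -0.05 and 0.05 m and z of casting_b in the frame of gauge below 0.016 m and angle between each of casting_b, casting_a's own z axis and vertical below 0.06 rad and angle between the y axis of casting_b and the y axis of gauge, either way round below 0.08 rad and x of casting_a in the frame of rework_tray between -0.05 and 0.05 m and y of casting_a in the frame of rework_tray between -0.085 and 0.085 m and z of casting_a in the frame of rework_tray below 0.009 m and linear speed of each of casting_b, casting_a below 0.02 m/s))); the robot touches nothing.
It fails at once if a casting is forced against the bridge bar with more than 30 N (contact force between any of casting_a, casting_b and bridge_bar above 30 N).
It fails at once if a casting is driven against the end stop with more than 30 N (contact force between any of casting_a, casting_b and end_stop above 30 N).
It fails at once if a casting is dropped or slammed into the tray (more than 40 N) (contact force between any of casting_a, casting_b and rework_tray above 40 N).
It fails at once if the calipers, file, flux jar or burr block are shifted by more than 30 mm (distance of any of calipers, file, flux_jar, burr_block from where it was at the start of the episode above 0.03 m).
It also fails if it takes over 61 s, if anything falls off the work surface, if the arm or the gripper's body presses on something with over 40 N, if the wrist force passes 120 N, or if a joint passes its speed limit or range.

## Working session

There is one attempt and no reset: what is moved stays moved. The work goes in short steps, Python scripts to look and compute and a tool call to move; the robot and the scene stay as the last step left them, time stands still between calls to the robot, and variables do not carry over. Pictures are saved under pics/ and viewed, at most 10 in all, crops included, and the job is handed in when it is done.

Besides the shell and the picture viewer there is one more tool, called after ">>>" as name(argument=value, ...), one argument or row to a line, values as JSON. step_arm: Moves the arm, as the interface text tells. Its arguments: {"type":"object","properties":{"motion":{"type":"array","items":{"type":"object","properties":{"twist":{"type":"array","items":{"type":"number"}},"travel":{"type":"array","items":{"type":"number"}},"gripper":{"type":"number"}}}}},"required":["motion"]}

```bash
mkdir -p pics; cat > h.py <<'E'
import numpy as np, cv2
from bench import telemetry, optics, order
from scipy.spatial.transform import Rotation as R
def cam(n):
    p=optics.camera_params(n); im,d=optics.camera(n)
    K=np.array(p["camera_matrix"],float).reshape(3,3); Rm=cv2.Rodrigues(np.array(p["rvec"],float))[0]; t=np.array(p["tvec"],float).ravel()
    return im,d,K,Rm,t
def cloud(d,K,Rm,t):
    v,u=np.mgrid[:d.shape[0],:d.shape[1]]
    c=np.stack([(u-K[0,2])/K[0,0]*d,(v-K[1,2])/K[1,1]*d,d],-1)
    return (c-t)@Rm
def onplane(u,v,z,K,Rm,t):
    r=Rm.T@np.array([(u-K[0,2])/K[0,0],(v-K[1,2])/K[1,1],1]); o=-Rm.T@t
    return o+r*(z-o[2])/r[2]
E
python3 - <<'E'
from h import *
im,d,K,Rm,t=cam("top"); cv2.imwrite("pics/top.png",im); np.savez("top.npz",im=im,d=d,K=K,Rm=Rm,t=t)
im,d,K,Rm,t=cam("scene"); cv2.imwrite("pics/scene.png",im); np.savez("scene.npz",im=im,d=d,K=K,Rm=Rm,t=t)
print(telemetry.state())
for n in("top","scene"):
    z=np.load(n+".npz"); print(n, -z["Rm"].T@z["t"],z["K"])
E
```

```text
{'t': 0.1, 'qpos': array([-1.3870114 ,  0.39912897,  0.04504908,  1.53774747, -0.01870646,
        1.20689507, -0.05068998]), 'qd': array([ 0.0017622 , -0.00145684,  0.00091578, -0.00201932,  0.00152038,
       -0.00058033,  0.00024626]), 'joint_efforts': array([ 2.91450255e-03, -4.76259899e+01,  1.36973955e+00, -2.54953301e+01,
        1.18279961e-02,  4.99251866e-03,  1.51669047e-05]), 'position': array([181.19919608, 623.67059835, 244.36341523]), 'orientation': array([ 1.40868257e-01,  9.90027960e-01, -8.76289334e-04, -6.35158349e-05]), 'contact_force': array([-0.31523345, -0.56590666, -0.14943901]), 'torque': array([ 0.03295425, -0.0167103 ,  0.00388785]), 'grip_force': 0.0, 'opening': 0.9987668561559984}
top [ 298.12674713   22.83824225 1331.27230323] [[413.21801938   0.         320.77394927]
 [  0.         413.21801938 199.72029387]
 [  0.           0.           1.        ]]
scene [-145.21681775 -627.85846175  903.83200508] [[399.36699743   0.         321.15209806]
 [  0.         399.36699743 197.71351765]
 [  0.           0.           1.        ]]
```

View pics/top.png

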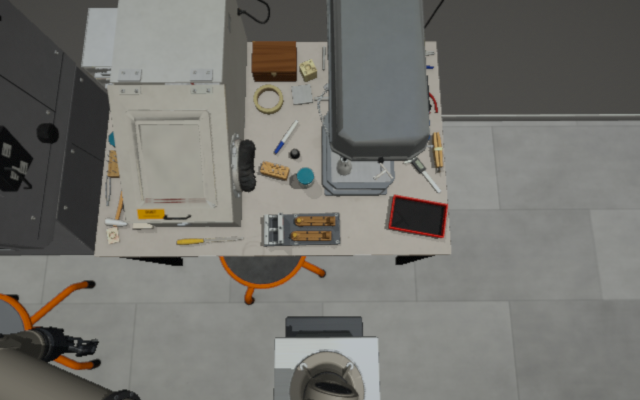

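View pics/scene.png

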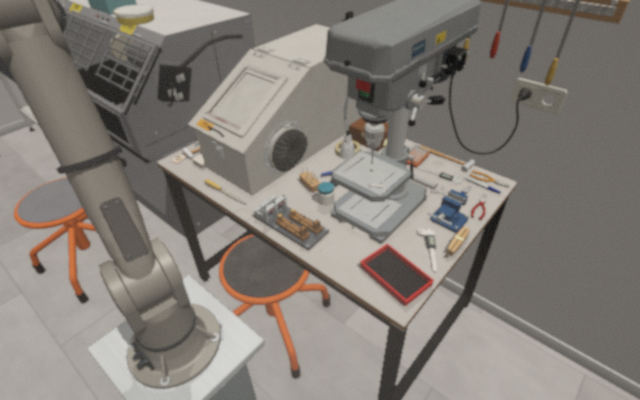

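The top view has image up = world +x and image left = +y. The gauge is at (262–340, 212–246) with the bar at its left end. The red tray is centred near (418, 216). The drill head is at (328–427, 0–190). The scene view confirms the layout.

```bash
python3 - <<'E'
from h import *
z=np.load("top.npz"); im,d,K,Rm,t=[z[k] for k in("im","d","K","Rm","t")]
hsv=cv2.cvtColor(im,cv2.COLOR_BGR2HSV); P=cloud(d,K,Rm,t)
red=((hsv[...,0]<8)|(hsv[...,0]>172))&(hsv[...,1]>150)&(hsv[...,2]>90)
red[:,:380]=0;red[:180]=0
c=max(cv2.findContours(red.astype('u1'),0,2)[0],key=cv2.contourArea)
r=cv2.minAreaRect(c); print("tray",r,[onplane(u,v,22,K,Rm,t).round(1) for u,v in cv2.boxPoints(r)])
print("tray c",onplane(*r[0],22,K,Rm,t).round(1))
br=(hsv[...,0]>8)&(hsv[...,0]<25)&(hsv[...,1]>110)
br[:210]=0;br[250:]=0;br[:,:280]=0;br[:,345:]=0
n,l,s,ce=cv2.connectedComponentsWithStats(br.astype('u1'))
for i in range(1,n):
    if s[i,4]>20:
        m=(l==i); pp=P[m]; print(s[i],ce[i],onplane(*ce[i],26,K,Rm,t).round(1),np.percentile(pp,[2,50,98],axis=0).round(0).tolist())
# gauge by height
for u,v in((300,214),(300,244),(340,229),(262,229),(272,229),(305,240),(330,178),(420,150),(345,230),(380,80),(370,150)): print(u,v,P[v,u].round(0))
cv2.imwrite("pics/crop.png",cv2.resize(im[195:260,250:350],None,fx=8,fy=8,interpolation=cv2.INTER_CUBIC))
E
```

```text
tray ((418.0401916503906, 216.27725219726562), (56.31496810913086, 34.072425842285156), 10.203973770141602) [array([ 484.5, -199.3,   22. ]), array([ 594.3, -223.5,   22. ]), array([ 560.1, -401.7,   22. ]), array([ 451.4, -374.5,   22. ])]
tray c [ 522.1 -299.8   22. ]
[295 217  40   9 345] [314.86956522 220.98550725] [508.3  32.1  26. ] [[495.0, -29.0, 21.0], [507.0, 32.0, 28.0], [521.0, 92.0, 55.0]]
[291 231  40  10 378] [310.81746032 235.50793651] [461.8  45.2  26. ] [[448.0, -15.0, 15.0], [460.0, 45.0, 27.0], [476.0, 105.0, 56.0]]
300 214 [534.  80.  10.]
300 244 [437.  80.  11.]
340 229 [486. -49.  -5.]
262 229 [487. 204.  -0.]
272 229 [483. 168.  27.]
305 240 [449.  64.  18.]
330 178 [606. -13. 188.]
420 150 [ 568. -183.  543.]
345 230 [482. -65.   2.]
380 80 [682. -96. 615.]
370 150 [556. -78. 580.]
```

View pics/crop.png

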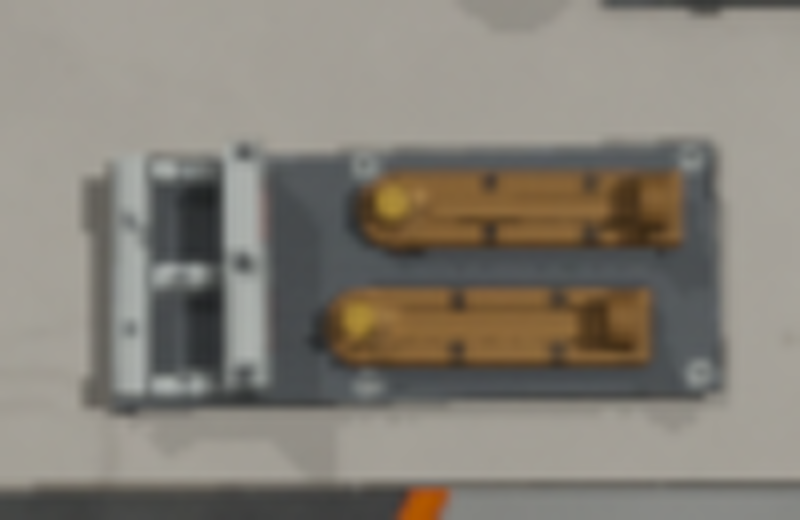

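The crop shows the gauge with a slight yaw. Both castings point left, stubs at crop (390, 203) and (358, 320), lugs at (635, 208) and (605, 325). Next I move above the gauge for a close view.

```bash
cat >> h.py <<'E'
def rel(target,yaw_deg=None,pos=None,ori=None):
    "tool-frame travel (m) and twist from pose to world target mm; yaw_deg = direction of tool y in world"
    s=telemetry.state(); p=s["position"] if pos is None else np.array(pos); q=R.from_quat(s["orientation"] if ori is None else ori)
    tr=q.inv().apply(np.array(target)-p)/1000
    tw=np.zeros(3)
    if yaw_deg is not None:
        a=np.radians(yaw_deg); y=np.array([np.cos(a),np.sin(a),0]); z=np.array([0,0,-1]); x=np.cross(y,z)
        tw=(q.inv()*R.from_matrix(np.stack([x,y,z],1))).as_rotvec()
    return tr.round(4),tw.round(4)
E
python3 - <<'E'
from h import *
p=optics.camera_params("wrist"); Rm=cv2.Rodrigues(np.array(p["rvec"],float))[0]; c=-Rm.T@np.array(p["tvec"]).ravel()
s=telemetry.state(); q=R.from_quat(s["orientation"])
print("cam in tool",q.inv().apply(c-s["position"]), "axis in tool",q.inv().apply(Rm[2]), q.inv().apply(Rm[0]),p["camera_matrix"])
print(rel([440,40,260],91.7))
E
```

```text
cam in tool [  78.99613837    0.41203747 -128.62096112] axis in tool [-3.06694616e-01  8.12286112e-04  9.51807624e-01] [ 1.10220833e-03  9.99999268e-01 -4.98256313e-04] [[334.40584592   0.         320.42455779]
 [  0.         334.40584592 195.77144622]
 [  0.           0.           1.        ]]
(array([-0.4113, -0.4883, -0.0147]), array([-1.800e-03, -2.000e-04, -3.123e-01]))
```

```bash
python3 -c "
from h import *
print(rel([450,50,180],91.7))"
```

```text
(array([-0.4181, -0.4758,  0.0652]), array([-1.800e-03, -2.000e-04, -3.123e-01]))
```

>>> step_arm(
  motion=[
    {"travel":[-0.024,-0.027,0.0],"twist":[0,0,-0.1],"gripper":1},
    {"travel":[-0.05,-0.055,0.0],"twist":[0,0,-0.2],"gripper":1},
    {"travel":[-0.075,-0.083,0.0],"twist":[0,0,-0.312],"gripper":1},
    {"travel":[-0.1,-0.112,0.0],"twist":[0,0,-0.312],"gripper":1},
    {"travel":[-0.125,-0.14,0.0],"twist":[0,0,-0.312],"gripper":1},
    {"travel":[-0.15,-0.169,0.0],"twist":[0,0,-0.312],"gripper":1},
    {"travel":[-0.175,-0.198,0.005],"twist":[0,0,-0.312],"gripper":1},
    {"travel":[-0.2,-0.226,0.01],"twist":[0,0,-0.312],"gripper":1},
    {"travel":[-0.225,-0.255,0.015],"twist":[0,0,-0.312],"gripper":1},
    {"travel":[-0.25,-0.284,0.02],"twist":[0,0,-0.312],"gripper":1},
    {"travel":[-0.275,-0.312,0.025],"twist":[0,0,-0.312],"gripper":1},
    {"travel":[-0.3,-0.34,0.03],"twist":[0,0,-0.312],"gripper":1},
    {"travel":[-0.325,-0.37,0.04],"twist":[0,0,-0.312],"gripper":1},
    {"travel":[-0.35,-0.398,0.045],"twist":[0,0,-0.312],"gripper":1},
    {"travel":[-0.375,-0.426,0.05],"twist":[0,0,-0.312],"gripper":1},
    {"travel":[-0.4,-0.455,0.06],"twist":[0,0,-0.312],"gripper":1},
    {"travel":[-0.418,-0.476,0.065],"twist":[0,0,-0.312],"gripper":1},
    {"travel":[-0.418,-0.476,0.065],"twist":[0,0,-0.312],"gripper":1},
    {"travel":[-0.418,-0.476,0.065],"twist":[0,0,-0.312],"gripper":1},
  ],
)

```text
t: 1.68
position: [449.8, 48.8, 179.8]
orientation: [-0.012, 1.0, -0.0, -0.001]
contact_force: [-1.0, 0.8, -0.8]
opening: 1.002
grip_force: 0.0
```

```bash
python3 - <<'E'
from h import *
s=telemetry.state(); print(s["t"],s["position"],s["orientation"],s["contact_force"],s["qpos"].round(2))
im,d,K,Rm,t=cam("wrist"); cv2.imwrite("pics/w1.png",im); np.savez("w1.npz",im=im,d=d,K=K,Rm=Rm,t=t)
E
```

```text
1.6833 [449.83296268  48.83814671 179.80542778] [-1.24769095e-02  9.99921950e-01 -2.65090320e-04 -5.91764937e-04] [-0.95703327  0.7902839  -0.83125738] [-0.64  0.12  0.47  2.07 -0.07  0.96  1.46]
```

View pics/w1.png

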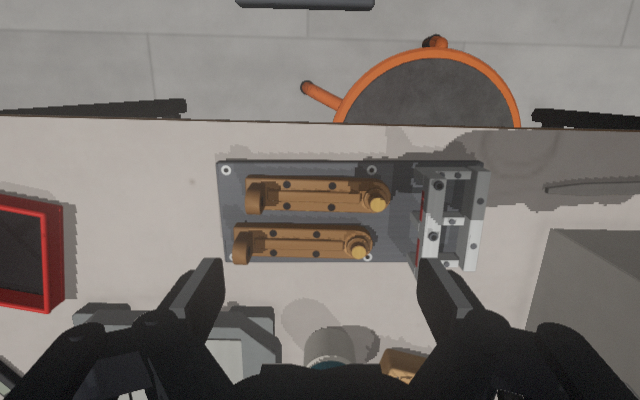

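The wrist view shows the gauge at (217–490, 158–268), with the near casting at (247–388, 175–215) and the far one at (233–374, 222–265). The lugs are at their left ends and the bar is at about (430, 215).

```bash
python3 - <<'E'
from h import *
z=np.load("w1.npz"); im,d,K,Rm,t=[z[k] for k in("im","d","K","Rm","t")]
P=cloud(d,K,Rm,t); hsv=cv2.cvtColor(im,cv2.COLOR_BGR2HSV)
br=(hsv[...,0]>8)&(hsv[...,0]<28)&(hsv[...,1]>90)&(P[...,2]>15)
br[:165]=0;br[275:]=0;br[:,:225]=0;br[:,395:]=0
n,l,s,ce=cv2.connectedComponentsWithStats(br.astype('u1'))
for i in range(1,n):
    if s[i,4]<300: continue
    Q=P[l==i]; print("casting",s[i])
    top=Q[(Q[:,2]>22)&(Q[:,2]<30)]; print(" body z",np.median(top[:,2]))
    r=cv2.minAreaRect(top[:,:2].astype('f4')); print(" rect",r)
    lug=Q[Q[:,2]>48]
    for a,b in((30,36),(36,42),(42,48),(48,60)):
        m=(Q[:,2]>a)&(Q[:,2]<b); 
        for nm,mm in(("lug",m&(Q[:,1]<40)),("stub",m&(Q[:,1]>40))):
            if mm.sum()>3: print(" ",nm,a,b,mm.sum(),Q[mm].min(0).round(1),Q[mm].max(0).round(1))
    # body centreline by slices
    ys=np.arange(top[:,1].min()+25,top[:,1].max()-25,5); c=[]
    for y in ys:
        k=top[abs(top[:,1]-y)<3]; c.append((k[:,0].min()+k[:,0].max())/2)
    f=np.polyfit(ys,c,1); print(" slope dx/dy",f[0], "x at y=0",f[1],"y range",top[:,1].min(),top[:,1].max())
# plate
pl=(abs(P[...,2]-12)<4)&(hsv[...,2]<130); pl[:155]=0;pl[270:]=0;pl[:,:210]=0;pl[:,500:]=0
c=max(cv2.findContours(pl.astype('u1'),0,2)[0],key=cv2.contourArea); print("plate px",cv2.boundingRect(c))
Q=P[pl]; print("plate z",np.median(Q[:,2]),"y",np.percentile(Q[:,1],[.5,99.5]))
for name,ed in (("near",0),("far",1)):
    ys,xs=[],[]
    for y in np.arange(-30,120,5):
        k=Q[abs(Q[:,1]-y)<3]
        if len(k)>5: ys.append(y); xs.append(k[:,0].min() if ed==0 else k[:,0].max())
    m=np.array(xs);ys=np.array(ys);f=np.polyfit(ys,m,1);r=m-np.polyval(f,ys);g=abs(r)<3;print(name,np.polyfit(ys[g],m[g],1),r.std(),g.sum())
bar=(P[...,2]>53)&(P[...,2]<65)&(P[...,0]>420)&(P[...,0]<545)&(P[...,1]>110)&(P[...,1]<230)
Q=P[bar]; print("bar z",np.median(Q[:,2]),cv2.minAreaRect(Q[:,:2].astype('f4')))
st=(P[...,2]>29)&(P[...,2]<38)&(P[...,0]>420)&(P[...,0]<545)&(P[...,1]>150)&(P[...,1]<230)
Q=P[st]; print("stop z",np.median(Q[:,2]),cv2.minAreaRect(Q[:,:2].astype('f4')))
E
```

```text
casting [ 245  176  146   38 4432]
 body z 26.14341182815415
 rect ((461.4062805175781, 47.566062927246094), (128.6342315673828, 30.15192222595215), 89.79371643066406)
  lug 30 36 79 [450.5 -11.3  30. ] [471.2  39.8  35.9]
  stub 30 36 273 [451.6  40.6  30. ] [471.  107.1  36. ]
  lug 36 42 11 [450.5 -10.4  37. ] [4.704e+02 3.000e-01 4.100e+01]
  stub 36 42 34 [454.8  90.4  36.3] [464.8 102.7  42. ]
  lug 42 48 33 [450.2 -11.2  43.2] [468.8   0.5  48. ]
  stub 42 48 209 [455.2  90.4  42. ] [468.6 104.1  46.1]
  lug 48 60 351 [451.  -11.   48.1] [470.3   0.5  57. ]
 slope dx/dy 0.0026669648039276397 x at y=0 461.2099877684394 y range -16.704841813743947 111.88851209382085
casting [ 232  224  140   41 4064]
 body z 26.12270511728025
 rect ((508.2170104980469, 34.82100296020508), (127.92137908935547, 30.549175262451172), 89.77339172363281)
  lug 30 36 70 [497.1 -23.7  30. ] [517.1  39.6  35. ]
  stub 30 36 238 [498.6  40.5  30. ] [518.   94.7  35.7]
  lug 36 42 4 [497.2 -24.2  36.8] [497.9 -22.2  41.3]
  stub 36 42 192 [501.6  77.6  36.1] [515.3  90.9  41.8]
  lug 42 48 20 [496.7 -23.6  43.2] [501.1 -12.4  47.9]
  lug 48 60 292 [497.6 -23.7  48.3] [518.  -12.3  56.6]
 slope dx/dy 0.003690868358576228 x at y=0 507.7513735174933 y range -29.13139730709866 98.76390891884976
plate px (216, 161, 267, 101)
plate z 11.900568216477343 y [-44.56201164 184.8509309 ]
near [-2.60847597e-02  4.35213094e+02] 0.07643673855937837 30
far [-2.59282787e-02  5.36331287e+02] 9.393908944134454 11
bar z 57.937655339374075 ((480.4824523925781, 140.88072204589844), (91.86727905273438, 14.799225807189941), 1.6995371580123901)
stop z 33.76257677011926 ((481.83526611328125, 174.74794006347656), (95.58861541748047, 42.42849349975586), 4.212998867034912)
```

Stub tops measured from depth: near casting about 34 mm over its underside, far about 29.8 mm, so the near one should catch. Gauge yaw is +0.026 rad, origin about (483.8, 76). I'll start with the near casting.

```bash
python3 -c "
from h import *
print(rel([461,-5.4,85],89.85))
print(rel([461,-5.4,45],89.85))
s=telemetry.state();print(s['position'],s['qd'].round(4))"
```

```text
(array([-0.0099, -0.0562,  0.095 ]), array([ 0.0002, -0.001 ,  0.0307]))
(array([-0.0099, -0.0562,  0.135 ]), array([ 0.0002, -0.001 ,  0.0307]))
[449.62748147  50.44909743 179.97930624] [-0.0227 -0.0095 -0.0282 -0.0021 -0.0024 -0.0005  0.0026]
```

>>> step_arm(
  motion=[
    {"travel":[-0.004,-0.02,0.025],"twist":[0,0,0.015],"gripper":0.6},
    {"travel":[-0.008,-0.045,0.05],"twist":[0,0,0.03],"gripper":0.6},
    {"travel":[-0.01,-0.056,0.075],"twist":[0,0,0.03],"gripper":0.6},
    {"travel":[-0.01,-0.056,0.09],"twist":[0,0,0.03],"gripper":0.6},
    {"travel":[-0.01,-0.056,0.095],"twist":[0,0,0.03],"gripper":0.6},
    {"travel":[-0.01,-0.056,0.095],"twist":[0,0,0.03],"gripper":0.6},
    {"travel":[-0.01,-0.056,0.095],"twist":[0,0,0.03],"gripper":0.6},
  ],
)

```text
t: 2.32
position: [462.0, -3.7, 85.8]
orientation: [-0.001, 1.0, 0.0, 0.0]
contact_force: [0.8, 0.8, 1.0]
opening: 0.599
grip_force: 0.0
```

```bash
python3 -c "
from h import *
print(rel([461,-5.4,45],89.85))
s=telemetry.state();print(s['position'],s['opening'],s['contact_force'])"
```

```text
(array([ 0.001 , -0.0018,  0.0408]), array([0.0008, 0.0006, 0.0045]))
[461.98636035  -3.66229587  85.79111988] 0.5988970746616168 [0.79505489 0.77012472 1.0295503 ]
```

>>> step_arm(
  motion=[
    {"travel":[0,0,0.015],"gripper":0.6},
    {"travel":[0,0,0.03],"gripper":0.6},
    {"travel":[0,0,0.037],"gripper":0.6},
    {"travel":[0,0,0.04],"gripper":0.6},
    {"travel":[0,0,0.04],"gripper":0.6},
    {"travel":[0,0,0.04],"gripper":0.6},
    {"travel":[0,0,0.04],"gripper":0.6},
  ],
)

```text
$.motion[0]: bad value
```

>>> step_arm(
  motion=[
    {"travel":[0,0,0],"gripper":0.3},
    {"travel":[0,0,0],"gripper":0.2},
    {"travel":[0,0,0],"gripper":0},
    {"travel":[0,0,0],"gripper":0},
    {"travel":[0,0,0],"gripper":0},
    {"travel":[0,0,0],"gripper":0},
    {"travel":[0,0,0],"gripper":0},
    {"travel":[0,0,0],"gripper":0},
  ],
)

```text
$.motion[0]: bad value
```

```bash
python3 - <<'E'
from h import *
s=telemetry.state();print(s['position'],s['opening'],s['contact_force'],s['grip_force'],R.from_quat(s['orientation']).apply([0,1,0]))
im,d,K,Rm,t=cam("wrist"); cv2.imwrite("pics/w2.png",im)
E
```

```text
[461.98636035  -3.66229587  85.79111988] 0.5988970746616168 [0.79505489 0.77012472 1.0295503 ] 0.0 [-1.86769502e-03  9.99997925e-01  8.13603996e-04]
```

View pics/w2.png

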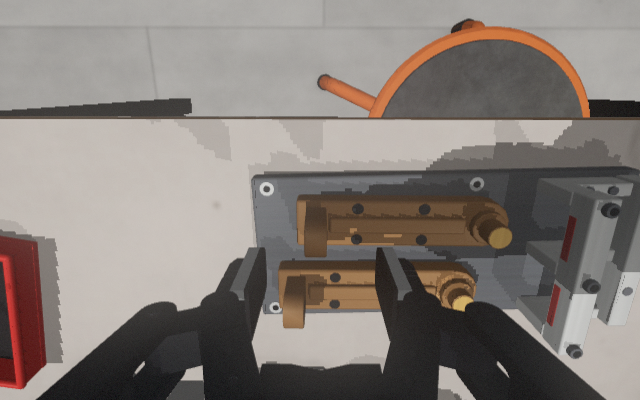

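The moves were refused because the twist was missing, so this view is from the hover. The near lug at (315, 230) is centred laterally between the fingers at (255–390). I repeat the moves with the twist included.

>>> step_arm(
  motion=[
    {"travel":[0,0,0.015],"twist":[0,0,0],"gripper":0.6},
    {"travel":[0,0,0.03],"twist":[0,0,0],"gripper":0.6},
    {"travel":[0,0,0.037],"twist":[0,0,0],"gripper":0.6},
    {"travel":[0,0,0.04],"twist":[0,0,0],"gripper":0.6},
    {"travel":[0,0,0.04],"twist":[0,0,0],"gripper":0.6},
    {"travel":[0,0,0.04],"twist":[0,0,0],"gripper":0.6},
    {"travel":[0,0,0.04],"twist":[0,0,0],"gripper":0.6},
  ],
)

```text
t: 2.95
position: [462.4, -5.0, 46.1]
orientation: [0.0, 1.0, 0.0, 0.001]
contact_force: [0.5, 0.6, 0.4]
opening: 0.593
grip_force: 0.0
```

>>> step_arm(
  motion=[
    {"travel":[0,0,0],"twist":[0,0,0],"gripper":0.3},
    {"travel":[0,0,0],"twist":[0,0,0],"gripper":0.2},
    {"travel":[0,0,0],"twist":[0,0,0],"gripper":0},
    {"travel":[0,0,0],"twist":[0,0,0],"gripper":0},
    {"travel":[0,0,0],"twist":[0,0,0],"gripper":0},
    {"travel":[0,0,0],"twist":[0,0,0],"gripper":0},
    {"travel":[0,0,0],"twist":[0,0,0],"gripper":0},
    {"travel":[0,0,0],"twist":[0,0,0],"gripper":0},
  ],
)

```text
t: 3.62
position: [462.1, -5.4, 45.8]
orientation: [0.001, 1.0, 0.0, 0.0]
contact_force: [-0.3, -1.0, 5.5]
opening: 0.123
grip_force: 59.3
```

```bash
python3 - <<'E'
from h import *
s=telemetry.state();print(s['position'],s['opening'],s['contact_force'],s['grip_force'],R.from_quat(s['orientation']).apply([0,1,0]))
y=s['position'][1]
# lane point for lug at same y, and just before catch (origin at gauge -8 -> lug -61)
g=lambda gx,gy:np.array([483.8+gx-.026*gy,75.9+.026*gx+gy])
for gy in(-80,-61,-53,-12): print(gy,g(-21.5,gy))
p=g(-21.5,-64); print(rel([p[0],p[1],s['position'][2]],91.49))
E
```

```text
[462.10466376  -5.41857507  45.7746001 ] 0.12317172179420546 [-0.31042215 -0.97375939  5.53413023] 59.27270589309046 [1.00347220e-03 9.99999491e-01 1.03621197e-04]
-80 [464.38   -4.659]
-61 [463.886  14.341]
-53 [463.678  22.341]
-12 [462.612  63.341]
(array([-0.0018,  0.0168,  0.    ]), array([ 0.0001,  0.0009, -0.027 ]))
```

>>> step_arm(
  motion=[
    {"travel":[-0.001,0.002,0],"twist":[0,0,-0.007],"gripper":0},
    {"travel":[-0.0015,0.004,0],"twist":[0,0,-0.014],"gripper":0},
    {"travel":[-0.002,0.006,0],"twist":[0,0,-0.02],"gripper":0},
    {"travel":[-0.0025,0.009,0],"twist":[0,0,-0.027],"gripper":0},
    {"travel":[-0.003,0.012,0],"twist":[0,0,-0.027],"gripper":0},
    {"travel":[-0.003,0.015,0],"twist":[0,0,-0.027],"gripper":0},
    {"travel":[-0.003,0.017,0],"twist":[0,0,-0.027],"gripper":0},
    {"travel":[-0.003,0.017,0],"twist":[0,0,-0.027],"gripper":0},
    {"travel":[-0.003,0.017,0],"twist":[0,0,-0.027],"gripper":0},
  ],
)

```text
t: 4.37
position: [465.3, 10.4, 45.8]
orientation: [-0.013, 1.0, -0.001, 0.001]
contact_force: [-0.4, -3.7, 4.7]
opening: 0.124
grip_force: 59.4
```

```bash
cat > cast.py <<'E'
from h import *
import sys
# check casting pose from wrist depth: sys.argv x0 x1 y0 y1
x0,x1,y0,y1=map(float,sys.argv[1:5])
s=telemetry.state();print(s['position'].round(1),s['opening'],s['contact_force'].round(1),s['grip_force'],"yaw",np.degrees(np.arctan2(*R.from_quat(s['orientation']).apply([0,1,0])[[1,0]])).round(2))
im,d,K,Rm,t=cam("wrist"); P=cloud(d,K,Rm,t); hsv=cv2.cvtColor(im,cv2.COLOR_BGR2HSV)
br=(hsv[...,0]>8)&(hsv[...,0]<28)&(hsv[...,1]>90)&(P[...,0]>x0)&(P[...,0]<x1)&(P[...,1]>y0)&(P[...,1]<y1)
Q=P[br]; top=Q[(Q[:,2]>22)&(Q[:,2]<30)]
for y in np.arange(top[:,1].min()+5,top[:,1].max(),15):
    k=top[abs(top[:,1]-y)<3]; print(round(y,1),k[:,0].min().round(1),k[:,0].max().round(1),np.median(k[:,2]).round(1))
print("nose y",top[:,1].max()); st=Q[(Q[:,2]>38)&(Q[:,1]>s['position'][1]+50)]
if len(st): print("stub",st.min(0),st.max(0))
bar=P[(P[...,2]>53)&(P[...,2]<65)&(P[...,0]>x0)&(P[...,0]<x1)&(P[...,1]>110)&(P[...,1]<160)]
if len(bar): print("bar y",np.percentile(bar[:,1],[1,99]))
E
python3 cast.py 440 485 -60 133
```

```text
[465.3  10.4  45.8] 0.12443654682458567 [-0.4 -3.7  4.7] 59.39345732331276 yaw 91.46
4.2 449.9 458.7 25.7
19.2 449.5 458.2 25.6
34.2 449.1 477.3 27.2
49.2 448.5 478.5 26.2
64.2 448.1 478.3 26.3
79.2 448.0 477.4 26.3
94.2 447.6 477.0 26.3
109.2 447.2 477.5 26.0
124.2 450.7 460.6 26.0
nose y 128.40060181420424
stub [455.16265765 105.90831021  38.00977485] [469.43098936 120.85489687  45.84713394]
bar y [132.2186258  143.89821515]
```

>>> step_arm(
  motion=[
    {"travel":[0,0.002,0],"twist":[0,0,0],"gripper":0},
    {"travel":[0,0.004,0],"twist":[0,0,0],"gripper":0},
    {"travel":[0,0.006,0],"twist":[0,0,0],"gripper":0},
    {"travel":[0,0.008,0],"twist":[0,0,0],"gripper":0},
    {"travel":[0,0.009,0],"twist":[0,0,0],"gripper":0},
    {"travel":[0,0.01,0],"twist":[0,0,0],"gripper":0},
    {"travel":[0,0.01,0],"twist":[0,0,0],"gripper":0},
  ],
)

```text
t: 5.0
position: [465.1, 20.3, 45.8]
orientation: [-0.013, 1.0, -0.001, 0.001]
contact_force: [1.3, -3.9, 6.0]
opening: 0.124
grip_force: 59.4
```

>>> step_arm(
  motion=[
    {"travel":[0,0.0005,0],"twist":[0,0,0],"gripper":0},
    {"travel":[0,0.001,0],"twist":[0,0,0],"gripper":0},
    {"travel":[0,0.001,0],"twist":[0,0,0],"gripper":0},
  ],
)

```text
t: 5.25
position: [465.1, 21.1, 45.8]
orientation: [-0.012, 1.0, -0.001, 0.001]
contact_force: [-0.4, -5.9, 4.6]
opening: 0.128
grip_force: 59.4
```

>>> step_arm(
  motion=[
    {"travel":[0,0.0005,0],"twist":[0,0,0],"gripper":0},
    {"travel":[0,0.001,0],"twist":[0,0,0],"gripper":0},
    {"travel":[0,0.001,0],"twist":[0,0,0],"gripper":0},
  ],
)

```text
t: 5.5
position: [465.0, 22.1, 45.8]
orientation: [-0.012, 1.0, -0.001, 0.001]
contact_force: [0.5, -4.8, 5.2]
opening: 0.128
grip_force: 59.4
```

>>> step_arm(
  motion=[
    {"travel":[0,0.0005,0],"twist":[0,0,0],"gripper":0},
    {"travel":[0,0.001,0],"twist":[0,0,0],"gripper":0},
    {"travel":[0,0.001,0],"twist":[0,0,0],"gripper":0},
  ],
)

```text
t: 5.75
position: [465.0, 23.0, 45.8]
orientation: [-0.012, 1.0, -0.001, 0.001]
contact_force: [0.7, -4.5, 5.3]
opening: 0.129
grip_force: 59.5
```

>>> step_arm(
  motion=[
    {"travel":[0,0.0005,0],"twist":[0,0,0],"gripper":0},
    {"travel":[0,0.0005,0],"twist":[0,0,0],"gripper":0},
    {"travel":[0,0.0005,0],"twist":[0,0,0],"gripper":0},
  ],
)

```text
t: 6.0
position: [465.0, 23.1, 45.8]
orientation: [-0.012, 1.0, -0.001, 0.001]
contact_force: [0.3, -5.5, 5.0]
opening: 0.125
grip_force: 59.5
```

>>> step_arm(
  motion=[
    {"travel":[0,0.0005,0],"twist":[0,0,0],"gripper":0},
    {"travel":[0,0.0005,0],"twist":[0,0,0],"gripper":0},
    {"travel":[0,0.0005,0],"twist":[0,0,0],"gripper":0},
  ],
)

```text
t: 6.25
position: [465.0, 23.1, 45.8]
orientation: [-0.012, 1.0, -0.001, 0.001]
contact_force: [1.1, -7.9, 5.5]
opening: 0.129
grip_force: 59.5
```

>>> step_arm(
  motion=[
    {"travel":[0,0.0005,0],"twist":[0,0,0],"gripper":0},
    {"travel":[0,0.0005,0],"twist":[0,0,0],"gripper":0},
    {"travel":[0,0.0005,0],"twist":[0,0,0],"gripper":0},
  ],
)

```text
t: 6.5
position: [465.0, 23.2, 45.8]
orientation: [-0.012, 1.0, -0.002, 0.001]
contact_force: [0.9, -8.3, 5.1]
opening: 0.127
grip_force: 59.5
```

>>> step_arm(
  motion=[
    {"travel":[0,0.001,0],"twist":[0,0,0],"gripper":0},
    {"travel":[0,0.001,0],"twist":[0,0,0],"gripper":0},
    {"travel":[0,0.001,0],"twist":[0,0,0],"gripper":0},
    {"travel":[0,0.001,0],"twist":[0,0,0],"gripper":0},
  ],
)

```text
t: 6.83
position: [465.0, 23.4, 45.8]
orientation: [-0.012, 1.0, -0.002, 0.001]
contact_force: [0.5, -10.0, 5.0]
opening: 0.125
grip_force: 59.6
```

```bash
python3 cast.py 440 485 -60 134
```

```text
[465.   23.4  45.8] 0.12509641654059686 [  0.5 -10.    5. ] 59.567615109554026 yaw 91.37
17.2 449.2 458.2 25.7
32.2 448.9 458.0 25.8
47.2 448.7 471.7 27.7
62.2 448.5 478.2 26.3
77.2 447.8 477.6 26.3
92.2 447.7 478.0 26.5
107.2 447.1 477.9 26.2
122.2 447.0 477.1 26.0
nose y 133.98539589839476
stub [454.60551828 119.05532256  38.00812197] [468.85053389 133.33487257  46.50619656]
bar y [132.32195849 146.86578562]
```

The near casting has caught: it stalled over about 2.5 mm of commanded push while the force rose from 4.5 to 10 N, with the stub front at the bar face. I draw it back and lift.

>>> step_arm(
  motion=[
    {"travel":[0,-0.004,0],"twist":[0,0,0],"gripper":0},
    {"travel":[0,-0.01,0],"twist":[0,0,0],"gripper":0},
    {"travel":[0,-0.017,0],"twist":[0,0,0],"gripper":0},
    {"travel":[0,-0.024,0],"twist":[0,0,0],"gripper":0},
    {"travel":[0,-0.031,0],"twist":[0,0,0],"gripper":0},
    {"travel":[0,-0.038,0],"twist":[0,0,0],"gripper":0},
    {"travel":[0,-0.042,0],"twist":[0,0,0],"gripper":0},
    {"travel":[0,-0.045,0],"twist":[0,0,0],"gripper":0},
    {"travel":[0,-0.045,0],"twist":[0,0,0],"gripper":0},
    {"travel":[0,-0.045,-0.005],"twist":[0,0,0],"gripper":0},
    {"travel":[0,-0.045,-0.013],"twist":[0,0,0],"gripper":0},
    {"travel":[0,-0.045,-0.025],"twist":[0,0,0],"gripper":0},
    {"travel":[0,-0.045,-0.04],"twist":[0,0,0],"gripper":0},
    {"travel":[0,-0.045,-0.055],"twist":[0,0,0],"gripper":0},
    {"travel":[0,-0.045,-0.068],"twist":[0,0,0],"gripper":0},
    {"travel":[0,-0.045,-0.075],"twist":[0,0,0],"gripper":0},
    {"travel":[0,-0.045,-0.075],"twist":[0,0,0],"gripper":0},
  ],
)

```text
t: 8.3
position: [466.1, -17.8, 121.6]
orientation: [-0.013, 1.0, 0.0, 0.001]
contact_force: [1.0, -0.1, -2.4]
opening: 0.124
grip_force: 58.7
```

```bash
python3 - <<'E'
from h import *
s=telemetry.state();print(s['position'],s['contact_force'],s['opening'],s['grip_force'])
print(rel([515,-342,120],79.2)); print(rel([490,-242,120],79.2))
E
```

```text
[466.05388106 -17.80432436 121.55740735] [ 0.96610733 -0.14937945 -2.37035259] 0.12436081197825269 58.714911144197686
(array([-0.0405, -0.3254,  0.0015]), array([0.0007, 0.0025, 0.2146]))
(array([-0.0181, -0.2247,  0.0015]), array([0.0007, 0.0025, 0.2146]))
```

>>> step_arm(
  motion=[
    {"travel":[-0.001,-0.008,0],"twist":[0,0,0],"gripper":0},
    {"travel":[-0.003,-0.025,0],"twist":[0,0,0.02],"gripper":0},
    {"travel":[-0.006,-0.05,0],"twist":[0,0,0.05],"gripper":0},
    {"travel":[-0.01,-0.08,0],"twist":[0,0,0.08],"gripper":0},
    {"travel":[-0.014,-0.11,0],"twist":[0,0,0.11],"gripper":0},
    {"travel":[-0.018,-0.14,0],"twist":[0,0,0.14],"gripper":0},
    {"travel":[-0.022,-0.17,0],"twist":[0,0,0.17],"gripper":0},
    {"travel":[-0.025,-0.2,0],"twist":[0,0,0.2],"gripper":0},
    {"travel":[-0.029,-0.23,0],"twist":[0,0,0.214],"gripper":0},
    {"travel":[-0.033,-0.26,0],"twist":[0,0,0.214],"gripper":0},
    {"travel":[-0.036,-0.285,0],"twist":[0,0,0.214],"gripper":0},
    {"travel":[-0.038,-0.305,0],"twist":[0,0,0.214],"gripper":0},
    {"travel":[-0.04,-0.318,0],"twist":[0,0,0.214],"gripper":0},
    {"travel":[-0.0405,-0.325,0],"twist":[0,0,0.214],"gripper":0},
    {"travel":[-0.0405,-0.325,0],"twist":[0,0,0.214],"gripper":0},
    {"travel":[-0.0405,-0.325,0],"twist":[0,0,0.214],"gripper":0},
    {"travel":[-0.0405,-0.325,0],"twist":[0,0,0.214],"gripper":0},
  ],
)

```text
t: 9.72
position: [514.5, -339.5, 119.7]
orientation: [0.093, 0.996, 0.001, -0.0]
contact_force: [-0.4, 0.9, -3.5]
opening: 0.128
grip_force: 58.8
```

```bash
python3 - <<'E'
from h import *
s=telemetry.state();print(s['position'],s['contact_force'],s['opening'],s['grip_force'])
im,d,K,Rm,t=cam("wrist"); cv2.imwrite("pics/w3.png",im); P=cloud(d,K,Rm,t); hsv=cv2.cvtColor(im,cv2.COLOR_BGR2HSV)
br=(hsv[...,0]>8)&(hsv[...,0]<28)&(hsv[...,1]>90)&(P[...,2]>60)&(P[...,2]<160)
Q=P[br]; 
dr=np.array([np.cos(np.radians(79.2)),np.sin(np.radians(79.2))]); u=(Q[:,:2]-s['position'][:2])@dr; w=(Q[:,:2]-s['position'][:2])@[dr[1],-dr[0]]
for a in range(-10,125,12):
    k=abs(u-a)<4
    if k.sum()>5: print(a,w[k].min().round(1),w[k].max().round(1),np.median(Q[k,2]).round(1))
red=((hsv[...,0]<8)|(hsv[...,0]>172))&(hsv[...,1]>120)&(abs(P[...,2]-22)<4)
n,l,st,ce=cv2.connectedComponentsWithStats(red.astype('u1')); i=1+st[1:,4].argmax()
r=cv2.minAreaRect(P[l==i][:,:2].astype('f4')); print(st[i],r,cv2.boxPoints(r))
E
```

```text
[ 514.53263295 -339.45111801  119.70923018] [-0.41089487  0.94364422 -3.46801571] 0.1283316967252173 58.79044679721119
-10 -15.9 -7.1 99.2
2 -16.1 9.7 123.9
14 -16.1 -2.8 99.6
26 -16.0 14.7 100.4
38 -16.0 13.9 99.9
50 -16.2 14.2 100.0
62 -16.1 14.2 100.1
74 -16.2 14.1 100.0
86 -16.5 14.0 99.9
98 -16.2 14.4 104.4
110 -14.5 4.9 105.8
[ 248  127  267  149 4231] ((523.33642578125, -299.08416748046875), (178.3422088623047, 111.62291717529297), 79.39656829833984) [[ 452.0696  -376.46277]
 [ 561.7865  -397.0025 ]
 [ 594.6033  -221.70557]
 [ 484.88635 -201.16583]]
```

View pics/w3.png

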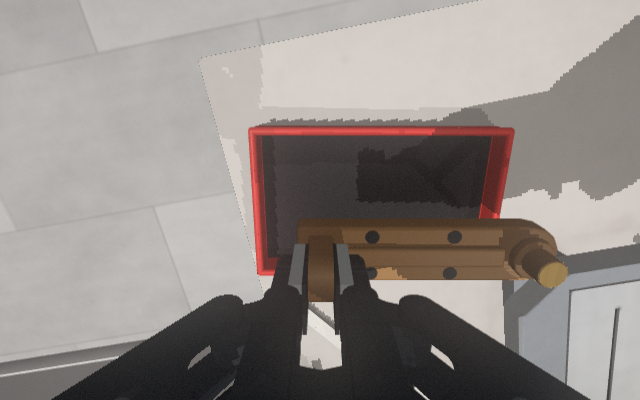

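The view shows the casting level above the tray (rim at (250–513, 128–275)), nose at (565, 270), nearer the camera. The tray is at (523, −299) with yaw 79.4°, which agrees with the earlier fit. I lower it gently.

>>> step_arm(
  motion=[
    {"travel":[0,-0.002,0.008],"twist":[0,0,0],"gripper":0},
    {"travel":[0,-0.003,0.02],"twist":[0,0,0],"gripper":0},
    {"travel":[0,-0.003,0.035],"twist":[0,0,0],"gripper":0},
    {"travel":[0,-0.003,0.05],"twist":[0,0,0],"gripper":0},
    {"travel":[0,-0.003,0.06],"twist":[0,0,0],"gripper":0},
    {"travel":[0,-0.003,0.068],"twist":[0,0,0],"gripper":0},
    {"travel":[0,-0.003,0.073],"twist":[0,0,0],"gripper":0},
    {"travel":[0,-0.003,0.076],"twist":[0,0,0],"gripper":0},
    {"travel":[0,-0.003,0.078],"twist":[0,0,0],"gripper":0},
    {"travel":[0,-0.003,0.078],"twist":[0,0,0],"gripper":0},
    {"travel":[0,-0.003,0.078],"twist":[0,0,0],"gripper":0},
  ],
)

```text
t: 10.68
position: [514.2, -344.7, 42.8]
orientation: [0.094, 0.996, -0.0, 0.001]
contact_force: [-0.3, -0.2, -3.9]
opening: 0.121
grip_force: 58.8
```

>>> step_arm(
  motion=[
    {"travel":[0,0,0.0005],"twist":[0,0,0],"gripper":0},
    {"travel":[0,0,0.001],"twist":[0,0,0],"gripper":0},
    {"travel":[0,0,0.0015],"twist":[0,0,0],"gripper":0},
    {"travel":[0,0,0.002],"twist":[0,0,0],"gripper":0},
    {"travel":[0,0,0.002],"twist":[0,0,0],"gripper":0},
  ],
)

```text
t: 11.1
position: [513.9, -344.3, 40.2]
orientation: [0.094, 0.996, 0.0, -0.0]
contact_force: [0.2, -0.2, -4.3]
opening: 0.125
grip_force: 58.8
```

>>> step_arm(
  motion=[
    {"travel":[0,0,0.0004],"twist":[0,0,0],"gripper":0},
    {"travel":[0,0,0.0008],"twist":[0,0,0],"gripper":0},
    {"travel":[0,0,0.0012],"twist":[0,0,0],"gripper":0},
    {"travel":[0,0,0.0016],"twist":[0,0,0],"gripper":0},
    {"travel":[0,0,0.002],"twist":[0,0,0],"gripper":0},
    {"travel":[0,0,0.002],"twist":[0,0,0],"gripper":0},
  ],
)

```text
t: 11.6
position: [513.8, -344.4, 38.2]
orientation: [0.094, 0.996, 0.0, -0.0]
contact_force: [0.1, 0.4, -2.7]
opening: 0.121
grip_force: 58.8
```

>>> step_arm(
  motion=[
    {"travel":[0,0,0.0004],"twist":[0,0,0],"gripper":0},
    {"travel":[0,0,0.0007],"twist":[0,0,0],"gripper":0},
    {"travel":[0,0,0.001],"twist":[0,0,0],"gripper":0},
    {"travel":[0,0,0.001],"twist":[0,0,0],"gripper":0},
  ],
)

```text
t: 11.93
position: [513.9, -344.5, 37.8]
orientation: [0.094, 0.996, 0.0, 0.0]
contact_force: [-2.4, 1.7, 1.8]
opening: 0.13
grip_force: 59.5
```

It is resting on the floor. I release and rise.

>>> step_arm(
  motion=[
    {"travel":[0,0,0],"twist":[0,0,0],"gripper":0.16},
    {"travel":[0,0,0],"twist":[0,0,0],"gripper":0.22},
    {"travel":[0,0,0],"twist":[0,0,0],"gripper":0.3},
    {"travel":[0,0,0],"twist":[0,0,0],"gripper":0.35},
    {"travel":[0,0,0],"twist":[0,0,0],"gripper":0.35},
    {"travel":[0,0,-0.005],"twist":[0,0,0],"gripper":0.35},
    {"travel":[0,0,-0.015],"twist":[0,0,0],"gripper":0.35},
    {"travel":[0,0,-0.035],"twist":[0,0,0],"gripper":0.35},
    {"travel":[0,0,-0.06],"twist":[0,0,0],"gripper":0.5},
    {"travel":[0,0,-0.08],"twist":[0,0,0],"gripper":0.6},
    {"travel":[0,0,-0.085],"twist":[0,0,0],"gripper":0.6},
    {"travel":[0,0,-0.085],"twist":[0,0,0],"gripper":0.6},
  ],
)

```text
t: 12.93
position: [515.1, -345.5, 124.9]
orientation: [0.094, 0.996, -0.001, 0.002]
contact_force: [0.5, -1.1, 0.9]
opening: 0.601
grip_force: 0.0
```

```bash
python3 - <<'E'
from h import *
s=telemetry.state();print(s['position'],s['contact_force'])
im,d,K,Rm,t=cam("wrist"); P=cloud(d,K,Rm,t); hsv=cv2.cvtColor(im,cv2.COLOR_BGR2HSV)
br=(hsv[...,0]>8)&(hsv[...,0]<28)&(hsv[...,1]>90)&(P[...,2]>10)&(P[...,2]<60)&(P[...,0]<560)
Q=P[br]; dr=np.array([np.cos(np.radians(79.4)),np.sin(np.radians(79.4))]); u=(Q[:,:2]-[523.3,-299.1])@dr; w=(Q[:,:2]-[523.3,-299.1])@[dr[1],-dr[0]]
for a in range(-60,80,15):
    k=abs(u-a)<4
    if k.sum()>5: print(a,w[k].min().round(1),w[k].max().round(1),np.median(Q[k,2]).round(1))
print(u.min(),u.max())
# far casting: lug (507.7,-18)
print(rel([507.7,-18,120],90.2)); print(rel([507.7,-18,85],90.2))
E
```

```text
[ 515.1060582  -345.45724118  124.86535743] [ 0.47705228 -1.13038111  0.87435854]
-60 -16.1 12.9 17.2
-45 -16.6 8.5 43.6
-30 -16.6 13.0 18.3
-15 -16.7 13.0 18.4
0 -16.5 13.0 18.3
15 -16.6 13.5 18.4
30 -16.4 13.0 18.4
45 -16.5 12.9 18.2
60 -16.2 13.1 27.5
-57.48148822108158 71.55196229865005
(array([0.0674, 0.3197, 0.003 ]), array([-0.0003,  0.0017, -0.1912]))
(array([0.0674, 0.3197, 0.038 ]), array([-0.0003,  0.0017, -0.1912]))
```

The casting lies flat and centred in the tray (top at 18.3 mm all along). Now the far casting.

>>> step_arm(
  motion=[
    {"travel":[0.002,0.01,0],"twist":[0,0,0],"gripper":0.6},
    {"travel":[0.006,0.03,0],"twist":[0,0,-0.02],"gripper":0.6},
    {"travel":[0.012,0.06,0],"twist":[0,0,-0.05],"gripper":0.6},
    {"travel":[0.02,0.095,0],"twist":[0,0,-0.08],"gripper":0.6},
    {"travel":[0.027,0.13,0],"twist":[0,0,-0.11],"gripper":0.6},
    {"travel":[0.035,0.165,0],"twist":[0,0,-0.14],"gripper":0.6},
    {"travel":[0.042,0.2,0],"twist":[0,0,-0.17],"gripper":0.6},
    {"travel":[0.05,0.235,0],"twist":[0,0,-0.184],"gripper":0.6},
    {"travel":[0.057,0.27,0.005],"twist":[0,0,-0.184],"gripper":0.6},
    {"travel":[0.062,0.295,0.015],"twist":[0,0,-0.184],"gripper":0.6},
    {"travel":[0.066,0.312,0.025],"twist":[0,0,-0.184],"gripper":0.6},
    {"travel":[0.0674,0.3195,0.035],"twist":[0,0,-0.184],"gripper":0.6},
    {"travel":[0.0674,0.3195,0.038],"twist":[0,0,-0.184],"gripper":0.6},
    {"travel":[0.0674,0.3195,0.038],"twist":[0,0,-0.184],"gripper":0.6},
    {"travel":[0.0674,0.3195,0.038],"twist":[0,0,-0.184],"gripper":0.6},
    {"travel":[0.0674,0.3195,0.038],"twist":[0,0,-0.184],"gripper":0.6},
    {"travel":[0.0674,0.3195,0.038],"twist":[0,0,-0.184],"gripper":0.6},
  ],
)

```text
t: 14.4
position: [507.7, -19.5, 84.8]
orientation: [0.003, 1.0, -0.0, 0.001]
contact_force: [1.5, 0.3, 0.2]
opening: 0.602
grip_force: 0.0
```

```bash
python3 - <<'E'
from h import *
import time
im,d,K,Rm,t=cam("wrist"); s=telemetry.state(); im,d,K,Rm,t=cam("wrist"); P=cloud(d,K,Rm,t); hsv=cv2.cvtColor(im,cv2.COLOR_BGR2HSV)
print(s['position'],s['contact_force'])
br=(hsv[...,0]>8)&(hsv[...,0]<28)&(hsv[...,1]>90)&(P[...,0]>480)&(P[...,0]<540)&(P[...,1]>-50)&(P[...,1]<20)
Q=P[br&(P[...,2]>45)&(P[...,2]<60)]; print("lug",Q.min(0),Q.max(0),len(Q))
Q=P[br&(P[...,2]>22)&(P[...,2]<29)]; print("tail",Q.min(0),Q.max(0))
print(rel([507.7,-18,45],89.8))
E
```

```text
[507.6570706  -19.21312418  84.76495188] [ 0.64038014 -0.67063826 -0.47876677]
lug [497.06732414 -24.6352117   45.13616704] [517.61143742 -12.80006662  57.12932832] 800
tail [493.03726101 -30.41843845  22.0557778 ] [522.87426564  19.98948657  28.99676546]
(array([-0.    ,  0.001 ,  0.0397]), array([-0.   ,  0.001, -0.002]))
```

>>> step_arm(
  motion=[
    {"travel":[0,0,0.015],"twist":[0,0,0],"gripper":0.6},
    {"travel":[0,0.0005,0.03],"twist":[0,0,0],"gripper":0.6},
    {"travel":[0,0.0005,0.036],"twist":[0,0,0],"gripper":0.6},
    {"travel":[0,0.0005,0.039],"twist":[0,0,0],"gripper":0.6},
    {"travel":[0,0.0005,0.039],"twist":[0,0,0],"gripper":0.6},
    {"travel":[0,0.0005,0.039],"twist":[0,0,0],"gripper":0.6},
    {"travel":[0,0.0005,0.039],"twist":[0,0,0],"gripper":0.3},
    {"travel":[0,0.0005,0.039],"twist":[0,0,0],"gripper":0.2},
    {"travel":[0,0.0005,0.039],"twist":[0,0,0],"gripper":0},
    {"travel":[0,0.0005,0.039],"twist":[0,0,0],"gripper":0},
    {"travel":[0,0.0005,0.039],"twist":[0,0,0],"gripper":0},
    {"travel":[0,0.0005,0.039],"twist":[0,0,0],"gripper":0},
    {"travel":[0,0.0005,0.039],"twist":[0,0,0],"gripper":0},
    {"travel":[0,0.0005,0.039],"twist":[0,0,0],"gripper":0},
  ],
)

```text
t: 15.67
position: [507.9, -17.9, 46.0]
orientation: [0.002, 1.0, -0.0, 0.001]
contact_force: [-1.3, -1.2, 6.1]
opening: 0.124
grip_force: 59.8
```

```bash
python3 - <<'E'
from h import *
s=telemetry.state();p=s['position'];print(p,s['contact_force'],s['opening'],s['grip_force'],R.from_quat(s['orientation']).apply([0,1,0]))
g=lambda gx,gy:np.array([483.8+gx-.026*gy,75.9+.026*gx+gy])
a=g(21.5,-64);print(a,rel([a[0],a[1],p[2]],91.49))
E
```

```text
[507.89417503 -17.91892117  46.02137696] [-1.34979424 -1.20099245  6.08821898] 0.12419310218415326 59.82050908030942 [ 3.91859690e-03  9.99992314e-01 -1.29270823e-04]
[506.964  12.459] (array([ 0.001 ,  0.0304, -0.    ]), array([-0.0001,  0.0013, -0.0299]))
```

>>> step_arm(
  motion=[
    {"travel":[0.0002,0.002,0],"twist":[0,0,-0.006],"gripper":0},
    {"travel":[0.0004,0.005,0],"twist":[0,0,-0.012],"gripper":0},
    {"travel":[0.0006,0.009,0],"twist":[0,0,-0.018],"gripper":0},
    {"travel":[0.0008,0.013,0],"twist":[0,0,-0.024],"gripper":0},
    {"travel":[0.001,0.017,0],"twist":[0,0,-0.03],"gripper":0},
    {"travel":[0.001,0.021,0],"twist":[0,0,-0.03],"gripper":0},
    {"travel":[0.001,0.025,0],"twist":[0,0,-0.03],"gripper":0},
    {"travel":[0.001,0.028,0],"twist":[0,0,-0.03],"gripper":0},
    {"travel":[0.001,0.03,0],"twist":[0,0,-0.03],"gripper":0},
    {"travel":[0.001,0.03,0],"twist":[0,0,-0.03],"gripper":0},
    {"travel":[0.001,0.03,0],"twist":[0,0,-0.03],"gripper":0},
  ],
)

```text
t: 16.58
position: [507.3, 10.8, 46.0]
orientation: [-0.013, 1.0, -0.001, 0.001]
contact_force: [-0.9, -4.3, 5.8]
opening: 0.127
grip_force: 59.9
```

```bash
python3 cast.py 485 530 -60 133
```

```text
[507.3  10.8  46. ] 0.12659663519375364 [-0.9 -4.3  5.8] 59.88364339369582 yaw 91.45
4.7 492.9 500.7 25.8
19.7 492.2 500.2 25.6
34.7 492.0 514.6 27.6
49.7 491.6 522.0 26.3
64.7 491.1 521.4 26.2
79.7 490.8 521.3 26.6
94.7 490.5 520.6 26.3
109.7 490.0 520.3 26.0
124.7 493.7 503.4 25.9
nose y 128.88492584623984
stub [498.27530072 106.6747868   38.01155038] [512.40533319 121.79039249  42.15188788]
bar y [133.16049718 144.89408062]
```

>>> step_arm(
  motion=[
    {"travel":[0,0.002,0],"twist":[0,0,0],"gripper":0},
    {"travel":[0,0.004,0],"twist":[0,0,0],"gripper":0},
    {"travel":[0,0.006,0],"twist":[0,0,0],"gripper":0},
    {"travel":[0,0.008,0],"twist":[0,0,0],"gripper":0},
    {"travel":[0,0.009,0],"twist":[0,0,0],"gripper":0},
    {"travel":[0,0.01,0],"twist":[0,0,0],"gripper":0},
    {"travel":[0,0.0105,0],"twist":[0,0,0],"gripper":0},
    {"travel":[0,0.011,0],"twist":[0,0,0],"gripper":0},
    {"travel":[0,0.0115,0],"twist":[0,0,0],"gripper":0},
    {"travel":[0,0.012,0],"twist":[0,0,0],"gripper":0},
  ],
)

```text
t: 17.47
position: [507.0, 22.2, 46.0]
orientation: [-0.012, 1.0, -0.001, 0.001]
contact_force: [0.6, -5.9, 7.5]
opening: 0.125
grip_force: 59.9
```

>>> step_arm(
  motion=[
    {"travel":[0,0.0005,0],"twist":[0,0,0],"gripper":0},
    {"travel":[0,0.001,0],"twist":[0,0,0],"gripper":0},
    {"travel":[0,0.001,0],"twist":[0,0,0],"gripper":0},
  ],
)

```text
t: 17.72
position: [507.0, 23.2, 46.0]
orientation: [-0.012, 1.0, -0.001, 0.001]
contact_force: [0.7, -5.6, 6.1]
opening: 0.125
grip_force: 59.9
```

>>> step_arm(
  motion=[
    {"travel":[0,0.0005,0],"twist":[0,0,0],"gripper":0},
    {"travel":[0,0.001,0],"twist":[0,0,0],"gripper":0},
    {"travel":[0,0.001,0],"twist":[0,0,0],"gripper":0},
  ],
)

```text
t: 17.97
position: [506.9, 24.2, 46.0]
orientation: [-0.012, 1.0, -0.001, 0.001]
contact_force: [-0.6, -5.6, 5.4]
opening: 0.126
grip_force: 59.9
```

>>> step_arm(
  motion=[
    {"travel":[0,0.0005,0],"twist":[0,0,0],"gripper":0},
    {"travel":[0,0.001,0],"twist":[0,0,0],"gripper":0},
    {"travel":[0,0.001,0],"twist":[0,0,0],"gripper":0},
  ],
)

```text
t: 18.22
position: [506.9, 25.2, 46.0]
orientation: [-0.012, 1.0, -0.001, 0.001]
contact_force: [0.9, -5.0, 5.7]
opening: 0.13
grip_force: 59.9
```

No force rise at or past the expected catch point, so I keep going carefully.

>>> step_arm(
  motion=[
    {"travel":[0,0.0005,0],"twist":[0,0,0],"gripper":0},
    {"travel":[0,0.001,0],"twist":[0,0,0],"gripper":0},
    {"travel":[0,0.0015,0],"twist":[0,0,0],"gripper":0},
    {"travel":[0,0.002,0],"twist":[0,0,0],"gripper":0},
  ],
)

```text
t: 18.55
position: [506.8, 27.1, 46.0]
orientation: [-0.012, 1.0, -0.001, 0.001]
contact_force: [0.5, -6.2, 6.2]
opening: 0.126
grip_force: 59.9
```

>>> step_arm(
  motion=[
    {"travel":[0,0.001,0],"twist":[0,0,0],"gripper":0},
    {"travel":[0,0.002,0],"twist":[0,0,0],"gripper":0},
    {"travel":[0,0.003,0],"twist":[0,0,0],"gripper":0},
    {"travel":[0,0.004,0],"twist":[0,0,0],"gripper":0},
    {"travel":[0,0.005,0],"twist":[0,0,0],"gripper":0},
  ],
)

```text
t: 18.97
position: [506.7, 32.1, 46.0]
orientation: [-0.012, 1.0, -0.001, 0.001]
contact_force: [-0.3, -6.5, 5.6]
opening: 0.127
grip_force: 59.9
```

>>> step_arm(
  motion=[
    {"travel":[0,0.001,0],"twist":[0,0,0],"gripper":0},
    {"travel":[0,0.002,0],"twist":[0,0,0],"gripper":0},
    {"travel":[0,0.003,0],"twist":[0,0,0],"gripper":0},
    {"travel":[0,0.004,0],"twist":[0,0,0],"gripper":0},
    {"travel":[0,0.005,0],"twist":[0,0,0],"gripper":0},
    {"travel":[0,0.006,0],"twist":[0,0,0],"gripper":0},
    {"travel":[0,0.007,0],"twist":[0,0,0],"gripper":0},
    {"travel":[0,0.008,0],"twist":[0,0,0],"gripper":0},
  ],
)

```text
t: 19.63
position: [506.5, 40.1, 46.0]
orientation: [-0.012, 1.0, -0.001, 0.001]
contact_force: [0.7, -6.5, 5.6]
opening: 0.129
grip_force: 59.9
```

>>> step_arm(
  motion=[
    {"travel":[0,0.001,0],"twist":[0,0,0],"gripper":0},
    {"travel":[0,0.002,0],"twist":[0,0,0],"gripper":0},
    {"travel":[0,0.003,0],"twist":[0,0,0],"gripper":0},
    {"travel":[0,0.004,0],"twist":[0,0,0],"gripper":0},
    {"travel":[0,0.005,0],"twist":[0,0,0],"gripper":0},
    {"travel":[0,0.006,0],"twist":[0,0,0],"gripper":0},
    {"travel":[0,0.007,0],"twist":[0,0,0],"gripper":0},
    {"travel":[0,0.008,0],"twist":[0,0,0],"gripper":0},
    {"travel":[0,0.009,0],"twist":[0,0,0],"gripper":0},
    {"travel":[0,0.01,0],"twist":[0,0,0],"gripper":0},
  ],
)

```text
t: 20.47
position: [506.3, 50.0, 46.0]
orientation: [-0.012, 1.0, -0.001, 0.001]
contact_force: [0.1, -6.1, 5.6]
opening: 0.127
grip_force: 59.9
```

>>> step_arm(
  motion=[
    {"travel":[0,0.001,0],"twist":[0,0,0],"gripper":0},
    {"travel":[0,0.002,0],"twist":[0,0,0],"gripper":0},
    {"travel":[0,0.003,0],"twist":[0,0,0],"gripper":0},
    {"travel":[0,0.004,0],"twist":[0,0,0],"gripper":0},
    {"travel":[0,0.005,0],"twist":[0,0,0],"gripper":0},
    {"travel":[0,0.006,0],"twist":[0,0,0],"gripper":0},
    {"travel":[0,0.007,0],"twist":[0,0,0],"gripper":0},
    {"travel":[0,0.008,0],"twist":[0,0,0],"gripper":0},
    {"travel":[0,0.009,0],"twist":[0,0,0],"gripper":0},
    {"travel":[0,0.0105,0],"twist":[0,0,0],"gripper":0},
    {"travel":[0,0.011,0],"twist":[0,0,0],"gripper":0},
  ],
)

```text
t: 21.38
position: [505.9, 61.1, 46.0]
orientation: [-0.012, 1.0, -0.001, 0.001]
contact_force: [0.2, -6.3, 7.3]
opening: 0.126
grip_force: 60.0
```

>>> step_arm(
  motion=[
    {"travel":[0,0.0005,0],"twist":[0,0,0],"gripper":0},
    {"travel":[0,0.001,0],"twist":[0,0,0],"gripper":0},
    {"travel":[0,0.001,0],"twist":[0,0,0],"gripper":0},
  ],
)

```text
t: 21.63
position: [505.9, 62.1, 46.0]
orientation: [-0.012, 1.0, -0.001, 0.001]
contact_force: [-0.2, -6.1, 5.3]
opening: 0.128
grip_force: 60.0
```

>>> step_arm(
  motion=[
    {"travel":[0,0.0005,0],"twist":[0,0,0],"gripper":0},
    {"travel":[0,0.001,0],"twist":[0,0,0],"gripper":0},
    {"travel":[0,0.001,0],"twist":[0,0,0],"gripper":0},
  ],
)

```text
t: 21.88
position: [505.9, 63.0, 46.0]
orientation: [-0.012, 1.0, -0.001, 0.001]
contact_force: [0.1, -6.8, 7.2]
opening: 0.126
grip_force: 60.0
```

>>> step_arm(
  motion=[
    {"travel":[0,0.0005,0],"twist":[0,0,0],"gripper":0},
    {"travel":[0,0.001,0],"twist":[0,0,0],"gripper":0},
    {"travel":[0,0.001,0],"twist":[0,0,0],"gripper":0},
  ],
)

```text
t: 22.13
position: [505.9, 64.0, 46.0]
orientation: [-0.012, 1.0, -0.001, 0.001]
contact_force: [0.2, -5.7, 5.4]
opening: 0.122
grip_force: 60.0
```

>>> step_arm(
  motion=[
    {"travel":[0,0.0005,0],"twist":[0,0,0],"gripper":0},
    {"travel":[0,0.001,0],"twist":[0,0,0],"gripper":0},
    {"travel":[0,0.001,0],"twist":[0,0,0],"gripper":0},
  ],
)

```text
t: 22.38
position: [505.9, 64.0, 46.0]
orientation: [-0.012, 1.0, -0.002, 0.001]
contact_force: [-0.5, -8.7, 6.0]
opening: 0.126
grip_force: 60.0
```

>>> step_arm(
  motion=[
    {"travel":[0,0.0005,0],"twist":[0,0,0],"gripper":0},
    {"travel":[0,0.001,0],"twist":[0,0,0],"gripper":0},
    {"travel":[0,0.001,0],"twist":[0,0,0],"gripper":0},
  ],
)

```text
t: 22.63
position: [505.9, 64.0, 46.0]
orientation: [-0.012, 1.0, -0.002, 0.001]
contact_force: [-0.4, -10.2, 6.0]
opening: 0.129
grip_force: 60.1
```

The nose has met the stop: it stalled at y = 64.0 (expected 64.5) and the force rose. I release and lift.

>>> step_arm(
  motion=[
    {"travel":[0,0,0],"twist":[0,0,0],"gripper":0.16},
    {"travel":[0,0,0],"twist":[0,0,0],"gripper":0.25},
    {"travel":[0,-0.002,0],"twist":[0,0,0],"gripper":0.4},
    {"travel":[0,-0.002,0],"twist":[0,0,0],"gripper":0.5},
    {"travel":[0,-0.002,0],"twist":[0,0,0],"gripper":0.5},
    {"travel":[0,-0.002,0],"twist":[0,0,0],"gripper":0.5},
    {"travel":[0,-0.002,-0.01],"twist":[0,0,0],"gripper":0.5},
    {"travel":[0,-0.002,-0.03],"twist":[0,0,0],"gripper":0.5},
    {"travel":[0,-0.002,-0.06],"twist":[0,0,0],"gripper":0.5},
    {"travel":[0,-0.002,-0.09],"twist":[0,0,0],"gripper":0.5},
    {"travel":[0.03,-0.002,-0.12],"twist":[0,0,0],"gripper":0.5},
    {"travel":[0.05,-0.002,-0.13],"twist":[0,0,0],"gripper":0.5},
    {"travel":[0.05,-0.002,-0.13],"twist":[0,0,0],"gripper":0.5},
    {"travel":[0.05,-0.002,-0.13],"twist":[0,0,0],"gripper":0.5},
  ],
)

```text
t: 23.8
position: [454.9, 65.7, 176.5]
orientation: [-0.014, 1.0, 0.001, 0.001]
contact_force: [0.4, -0.1, 0.2]
opening: 0.5
grip_force: 0.0
```

```bash
python3 cast.py 480 535 -60 200; python3 - <<'E'
from h import *
im,d,K,Rm,t=cam("wrist"); cv2.imwrite("pics/w4.png",im)
E
```

```text
[454.9  65.7 176.5] 0.5001288787176303 [ 0.4 -0.1  0.2] 0.0 yaw 91.55
58.0 491.2 521.4 26.0
73.0 491.0 520.8 26.1
88.0 490.6 520.4 26.7
103.0 490.4 519.8 26.1
118.0 489.7 513.0 26.6
133.0 489.5 519.0 26.5Traceback (most recent call last):
  File "cast.py", line 10, in <module>
    k=top[abs(top[:,1]-y)<3]; print(round(y,1),k[:,0].min().round(1),k[:,0].max().round(1),np.median(k[:,2]).round(1))
                                               ~~~~~~~~~~^^
    return umr_minimum(a, axis, None, out, keepdims, initial, where)
ValueError: zero-size array to reduction operation minimum which has no identity
```

View pics/w4.png

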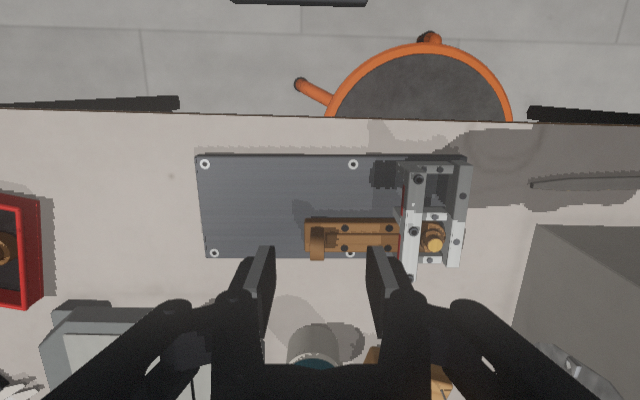

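The far casting is home: its tail is at y ≈ 53.0 (expected 52.5), it is straight, and its stub at (434, 243) is behind the bar against the stop. The gripper is clear of everything.

```bash
python3 -c "
from h import *
print(order.sign_off())"
```

```text
the job is handed in; nothing more can be done
None
```

I handed the job in at about 24 s: the far casting cleared the bar and is pushed home against the end stop, and the near casting caught on the bar and now lies flat in the red rework tray; sign-off returned no verdict.

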